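# Reset the tripped sole press

### The job

The sole press on the cobbler's bench has tripped. With a fingertip, push the yellow hood along the grey control pod until the reset well is open, reach into that well and press the sunken green key all the way down, keeping it down for a full second, then let it up and push the hood all the way back over the reset well. Do not press the red stop key, do not grasp or lift anything, and leave everything else on the bench where it stands.

Things in the scene. Friction and masses are not known exactly. Their poses are not given: they have to be found in the camera images.
- pod: grey control pod of the sole press, fixed to the bench, a block 130 x 220 x 60 mm (x, y, z). Origin: centre of its underside, z up. Its x axis points away from the face with the two small lamps, y runs along its length. Two wells open in its top, at x = 0. Guide rails 6 mm wide and 6 mm tall run along y on its top at x = +-57.5 mm
- reset_well (a point): centre of the mouth of the reset well (green rim, green lamp), level with the pod's top, at the pod's y = -52.5 mm. A rectangular well 52 mm in the pod's x, 56 mm in its y, 32 mm deep; the yellow hood covers it at the start
- stop_well (a point): centre of the mouth of the stop well (red rim, red lamp), level with the pod's top, at the pod's y = +52.5 mm; same size
- hood (a joint): how far the yellow hood has slid along the pod's +y, in m: 0 = fully over the reset well (stop well open), 0.105 = fully over the stop well (reset well fully open). It may start a little ajar, up to 0.015. It stays where it is left; about 2 N moves it, and it has hard stops at both ends
- hood_top (a point): centre of the top face of the yellow sliding hood: a solid square block 100 x 100 x 20 mm, axes as the pod's, its underside 1.5 mm above the pod's top and its top face 81.5 mm above the bench. It is pushed along on its upright end faces, 50 mm either side of this point in the pod's y; it is too wide to grip and cannot come off
- reset_key (a joint): travel of the green reset key, in m: 0 = up, 0.006 = fully down. A spring lifts it again; it takes about 1.2 N to start it and 4 N to bottom it on a hard stop
- reset_key_top (a point): centre of the top face of the green reset key, a round cap of 28 mm diameter in the middle of the reset well, pressed straight down. When up, this face is 20 mm below the pod's top (40 mm above the bench)
- stop_key (a joint): travel of the red stop key, in m: 0 = up, 0.006 = fully down; same spring as the reset key. Not to be pressed
- stop_key_top (a point): centre of the top face of the red stop key, a round cap of 28 mm diameter in the middle of the stop well, 20 mm below the pod's top when up
- glue_jar: amber glass jar with black cap, 60 mm across, 75 mm tall; origin centre of underside, z up. Leave it alone.
- thread_spool: brown thread spool standing upright, 44 mm across, 60 mm tall; origin centre of underside, z up. Leave it alone.
- tape_roll: cream tape roll lying flat, 90 mm across, 25 mm tall; origin centre of underside, z up. Leave it alone.
- awl: awl with dark wooden handle lying on the bench, about 160 mm long along its x (handle to -x), under 40 mm tall. Leave it alone.
- rivet_tray: clear open tray of rivets, 100 x 180 x 30 mm (x, y, z); origin centre of underside. Leave it alone.

How it is judged (in metres and radians):
On the way, in this order (a step that is already met when the one before it is completed fails the run):
1. the hood is pushed off the reset well (value of joint hood above 0.04 m), for 0.1 s.
2. the reset key is held fully down (at least 4.8 of 6 mm) for about a second (0.8 s) (value of joint reset_key above 0.0048 m), for 0.8 s.
At the end, for the whole second after the job is handed in: The hood is back over the reset well to within 6 mm of its end, both keys are up (within 1 mm), and every loose thing is within 25 mm of where it started (value of joint hood below 0.006 m and value of joint each of reset_key, stop_key below 0.001 m and distance of each of glue_jar, thread_spool, tape_roll, awl, rivet_tray from where it was at the start of the episode below 0.025 m); the robot touches nothing.
It fails at once if the red stop key is pressed (more than 2 mm) (value of joint stop_key above 0.002 m).
It fails at once if a loose thing is pushed, lifted or carried (more than 25 mm) (distance of any of glue_jar, thread_spool, tape_roll, awl, rivet_tray from where it was at the start of the episode above 0.025 m).
It also fails if it takes over 51 s, if anything falls off the work surface, if the arm or the gripper's body presses on something with over 40 N, if the wrist force passes 120 N, or if a joint passes its speed limit or range.

### The arm

A 6-joint arm with a two-finger parallel gripper is mounted at the origin on the work surface. World frame = base frame: x ahead of the robot, y to its left, z up, the work surface at z = 0. Lengths are in mm, angles in rad, forces in N, time in s.
With the tool pointing down it reaches from about 350 to 925 mm from the base axis. Payload 6.4 kg.
Tool frame: the origin (TCP) lies midway between the tips of the shut fingers; the grasp point (between the pads) lies grip_depth behind it (grip_depth is the distance from the TCP to the grasp point, in mm); z points along the fingers, x is the direction in which the jaws open and shut, and the axes are right-handed (so a half turn about z gives the same grasp; the last joint's range is limited). The gripper opens to 94 mm and grips with 3 to 60 N. Pads are 16 mm wide; open, the fingers measure 119 mm over their backs; the gripper's body (75 mm by 177 mm) begins 78 mm behind the grasp point.
Start: joints at [-0.174, 0.245, 1.558, -0, 1.339, -0.174], TCP at [650.011, 0.004, 205.455] pointing down, gripper open.
Joint ranges: [-3.13, 3.13], [-1.02, 2.26], [0.13, 2.54], [-0.95, 4.09], [0.21, 2.88], [-2.74, 2.74]. Speed limits (rad/s): [2.57, 2.57, 3.14, 3.14, 3.14, 3.14].

### API

Orientations are given as a unit quaternion [w, x, y, z].
In Python, from rig import * gives the robot as it stands. The module is installed in compiled form; this text tells all that it offers.
- The arm moves only by the tool arm_command, never from a script. Its argument "targets" is text: rows parted by semicolons, each of 7 numbers parted by spaces: the closure, from -1 (fully open) to 1 (shut), so that 0 is half open, then the shift along the tool's x, y, z in m, then the turn, a rotation vector about the tool's x, y, z in rad. In form: jaw tx ty tz ax ay az; .... A call has 1 to 20 rows; each row shifts and turns the pose as measured when the row begins, along the tool's axes as they then stand; what a row does not reach is not made up. A row lasts 1/8 s, in which the tool goes at most 62.5 mm and 10.7 degrees, less where a joint would pass 70% of its speed; a pose out of reach is approached as far as the arm can. A call with a gripper value outside its range is refused whole. The fingers move at their own pace and stop on an object; "newtons" is the grip in N (left out, the last holds). Time passes only in rows, so rows that do not move let the fingers close. It gives the time, the measured TCP pose, the force and the opening at its end, in the units of the state.
- get_state(): the state, without advancing time (a new reading comes with each control period).
- read_camera(name): name is "scene" or "side" or "wrist"; returns a dict with "frame" (420x560x3 uint8, blue, green, red), "fx", "fy", "cx", "cy" (pixels), "k1" (the pictures are not rectified: a ray, as slopes to the right and down, at radius r is drawn at 1 + k1 r^2 times it, then the intrinsics apply), "world_to_cam" (4x4, takes a point from world to camera coordinates). Camera axes: x right, y down, z forward; pixel columns grow to the right and rows downward; lengths in mm; the calibration is good to about 2 mm. A picture is of the moment at which its call begins. There is no depth.
- sign_off(): hands the job in, once; it reports no verdict.
Trained networks look in the newest picture that a camera, given by its name, has taken for a name from the list of things; names that differ only in an ending like _2 or _b are one class to them, and where a whole thing is asked for, a point or a joint stands for the part that bears it (a point fixed in the world has none). Each returns a list of dicts, best first, with "score" (0 to 1); they miss things now and then, are a little off and sometimes report something else, mostly with a low value. They report only what shows in the picture. A call takes as long as a camera call.
- search_frame(name, camera): "point" ([row, column] in pixels, amid what is visible of it).
- trace(name, camera): "pixels" (420x560 bool, what is visible of it) and "point" ([row, column] in pixels, amid what is visible of it).
- spot_point(name, camera): "point" ([row, column] in pixels: a listed point, or the origin of a listed thing).
The state is a dict: "t": time; "qpos": joint angles; "joint_vel": joint speeds; "effort": joint torques, N m; "tcp_pos": TCP position; "eef_rot": TCP orientation; "wrist_force": force on the tool from outside, world axes, zero at the start; "wrist_torque": the same for the moment, N m; "finger_gap": finger opening in mm.
Only numpy, scipy, OpenCV 4.12 (cv2) and the standard library are available. Lean on these libraries where they do the work, as an engineer would, in place of code of your own. Each camera call takes 0.05 s, during which the arm holds its last target.

## Working session

There is one attempt and no reset: what is moved stays moved. The work goes in short steps, Python scripts to look and compute and a tool call to move; the robot and the scene stay as the last step left them, time stands still between calls to the robot, and variables do not carry over. Pictures are saved under pics/ and viewed, and the job is handed in when it is done.

Besides the shell and the picture viewer there is one more tool, called after "Emit:" in YAML: its name, and indented under it one key for each argument. arm_command: Moves the arm, as the interface text tells. Its arguments: {"type":"object","properties":{"targets":{"type":"string"},"newtons":{"type":"number"}},"required":["targets"]}

```bash
mkdir -p pics; cat > h.py <<'E'
from rig import *
import numpy as np, cv2
def cam(n,save=None):
    c=read_camera(n)
    if save: cv2.imwrite('pics/'+save,c['frame'])
    return c
def ray(c,p):
    r,col=p
    xd=np.array([(col-c['cx'])/c['fx'],(r-c['cy'])/c['fy']]); x=xd.copy()
    for _ in range(30): x=xd/(1+c['k1']*(x@x))
    M=np.array(c['world_to_cam']);R=M[:3,:3];t=M[:3,3]
    d=R.T@np.array([x[0],x[1],1]); return -R.T@t,d/np.linalg.norm(d)
def atz(c,p,z):
    o,d=ray(c,p); return o+d*(z-o[2])/d[2]
def proj(c,X):
    M=np.array(c['world_to_cam']);q=M[:3,:3]@np.array(X,float)+M[:3,3]
    x=q[:2]/q[2];x=x*(1+c['k1']*(x@x)); return np.array([c['cy']+c['fy']*x[1],c['cx']+c['fx']*x[0]])
def tri(rs):
    A=0;b=0
    for o,d in rs:
        P=np.eye(3)-np.outer(d,d);A=A+P;b=b+P@o
    return np.linalg.solve(A,b)
E
python3 - <<'E'
from h import *
C={n:cam(n,n+'0.png') for n in ['scene','side','wrist']}
cv2.imwrite('pics/all0.png',cv2.resize(np.hstack([C[n]['frame'] for n in C]),(800,200)))
for nm in ['pod','hood_top','reset_well','stop_well','stop_key_top','reset_key_top','glue_jar','thread_spool','tape_roll','awl','rivet_tray']:
    rs=[]
    for n in C:
        q=spot_point(nm,n)
        if q: 
            print(nm,n,np.round(q[0]['point']),round(q[0]['score'],2))
            if q[0]['score']>.4: rs.append(ray(C[n],q[0]['point']))
    if len(rs)>1: print('   ',tri(rs).round(1))
print(get_state())
E
```

```text
pod scene [229. 286.] 0.68
pod side [224. 257.] 0.91
pod wrist [131. 192.] 0.98
    [548.4  74.8  -4.6]
hood_top scene [198. 269.] 0.64
hood_top side [216. 251.] 0.98
hood_top wrist [179. 156.] 0.63
    [530.9  31.3  85. ]
reset_well scene [204. 266.] 0.74
reset_well side [227. 252.] 0.66
reset_well wrist [181. 162.] 0.85
    [527.3  23.4  61.2]
stop_well scene [212. 306.] 0.74
stop_well wrist [ 86. 188.] 0.69
    [556.7 122.2  47. ]
stop_key_top scene [227. 285.] 0.29
stop_key_top side [198. 253.] 0.63
stop_key_top wrist [ 85. 196.] 0.88
    [559.5 124.7  37.7]
reset_key_top scene [205. 270.] 0.49
glue_jar scene [265. 326.] 0.82
glue_jar side [185. 309.] 0.77
glue_jar wrist [ 59. 336.] 0.88
    [713.5 155.6  -5.3]
thread_spool scene [259. 265.] 0.65
thread_spool side [231. 316.] 0.85
thread_spool wrist [190. 299.] 0.69
    [676.    7.1  -2. ]
tape_roll scene [251. 221.] 0.7
tape_roll side [279. 325.] 0.69
tape_roll wrist [181. 163.] 0.54
    [586.4 -65.1 -17.5]
awl scene [247. 374.] 0.53
awl side [155. 271.] 0.72
    [651.5 295.5  -5.2]
rivet_tray scene [216. 197.] 0.84
rivet_tray side [333. 255.] 0.83
    [ 473.5 -177.4   -5.2]
{'t': 1.8, 'qpos': array([-1.74105038e-01,  2.45086454e-01,  1.55777855e+00, -5.29121910e-06,
        1.33867648e+00, -1.74087695e-01]), 'joint_vel': array([ 0.0001569 ,  0.00112967,  0.00079429, -0.00070584, -0.00114241,
        0.00031369]), 'effort': array([ 5.59004729e-04, -4.15819895e+01, -3.14870954e+01,  6.86588860e-02,
        2.88609741e-02,  2.07171649e-05]), 'tcp_pos': array([ 6.50027772e+02, -3.71268437e-03,  2.05475474e+02]), 'eef_rot': array([ 6.96755913e-06,  1.00000000e+00, -8.06306913e-06,  2.47523678e-05]), 'wrist_force': array([-1.04593682, -0.47240219, -0.32527813]), 'wrist_torque': array([ 0.03359285, -0.0480072 ,  0.04030425]), 'finger_gap': 94.22678687391902}
```

View images.

View pics/scene0.png

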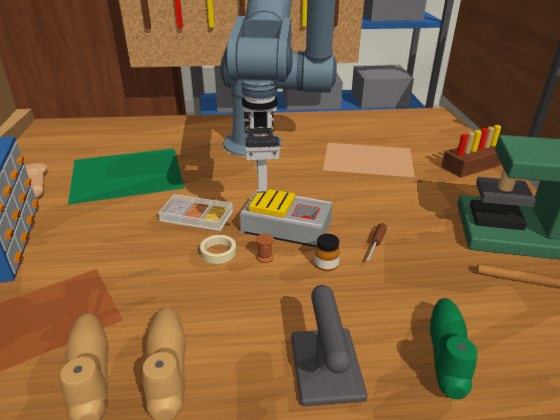

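View pics/side0.png

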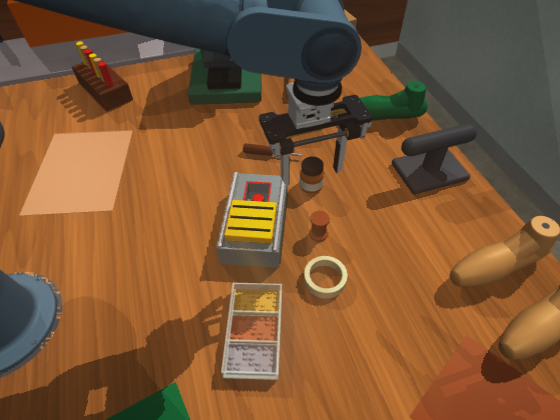

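View pics/wrist0.png

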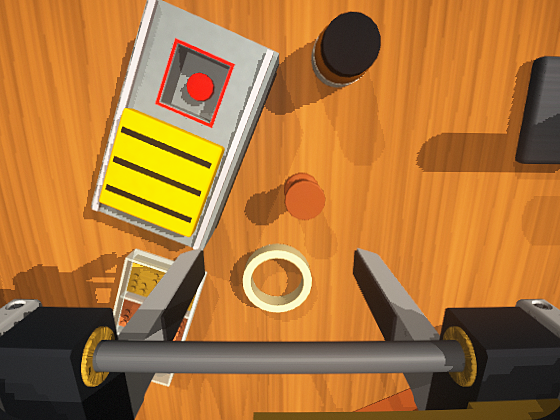

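```bash
python3 - <<'E'
from h import *
from scipy.optimize import least_squares
W=cam('wrist');S=cam('side')
def Pw(p,v):
    x,y,a=p[:3];c,s=np.cos(a),np.sin(a);return [x+c*v[0]-s*v[1],y+s*v[0]+c*v[1],v[2]]
def pts(p):
    h=p[3]*10; o=[]
    o+=[(W,(-50,-52.5+50+h,81.5),(108,122)),(W,(50,-2.5+h,81.5),(145,222)),(W,(50,-102.5+h,81.5),(238,193)),(W,(-50,-102.5+h,81.5),(203,97))]
    o+=[(W,(-27,81.5,60),(40,176)),(W,(27,81.5,60),(66,234)),(W,(27,23.5,60),(126,212)),(W,(-27,23.5,60),(100,157))]
    o+=[(W,(0,52.5,40),(87,201))]
    return o
f=lambda p:np.concatenate([proj(c,Pw(p,v))-np.array(q) for c,v,q in pts(p)])
r=least_squares(f,[548,75,-.29,.5]);p=r.x
print(p,r.fun.round(1))
h=p[3]*10
print('hood_top',Pw(p,(0,-52.5+h,81.5)),'reset',Pw(p,(0,-52.5,40)),'stop',Pw(p,(0,52.5,40)))
print('pod ydir',-np.sin(p[2]),np.cos(p[2]))
I=S['frame'].copy();J=W['frame'].copy()
for im,c in ((I,S),(J,W)):
  for box,z in (([(-65,-110),(65,-110),(65,110),(-65,110)],60),([(-50,-102.5+h),(50,-102.5+h),(50,-2.5+h),(-50,-2.5+h)],81.5),([(-26,24.5),(26,24.5),(26,80.5),(-26,80.5)],60)):
    q=np.array([proj(c,Pw(p,(*b,z)))[::-1] for b in box]);cv2.polylines(im,[q.round().astype(int)],True,(255,0,255),1)
cv2.imwrite('pics/ov.png',np.hstack([cv2.resize(I[130:300,180:380],(400,340)),cv2.resize(J[0:260,60:340],(366,340))]))
# other things' positions
for nm in ['tape_roll','rivet_tray']:
  for n,c in (('side',S),):
    q=spot_point(nm,n); print(nm,atz(c,q[0]['point'],0).round(0))
E
```

```text
[ 5.47483506e+02  7.31778467e+01 -3.94219159e-01  1.05526207e+00] [-1.3  1.2  2.6  1.3 -0.2 -1.9 -0.6  1.6  2.3  1.4 -0.8 -3.4 -3.2 -1.3
  1.6  2.6 -1.1 -1.6]
hood_top [np.float64(531.3720474811767), np.float64(34.44796747180987), 81.5] reset [np.float64(527.3189192640484), np.float64(24.704766969182664), 40] stop [np.float64(567.6480918441721), np.float64(121.65092645475801), 40]
pod ydir 0.38408735790593884 0.9232967570054794
tape_roll [ 646. -110.    0.]
rivet_tray [ 472. -180.    0.]
```

View pics/ov.png

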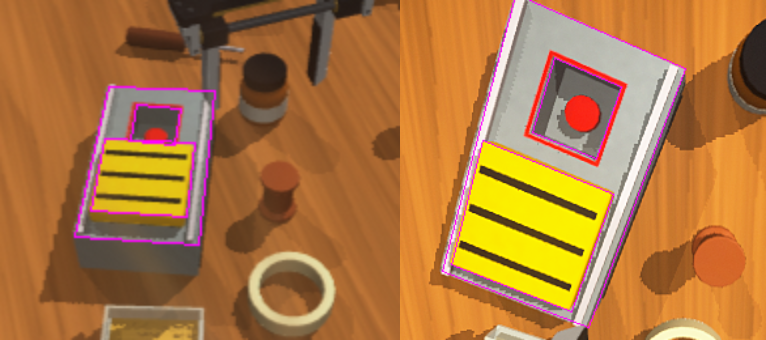

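Emit:
arm_command:
  targets: "1 0 0 0 0 0 0.132; 1 0 0 0 0 0 0.132; 1 0 0 0 0 0 0.13; 1 -0.041 0.0305 0 0 0 0; 1 -0.041 0.0305 0 0 0 0; 1 -0.041 0.0305 0 0 0 0; 1 0 0 0 0 0 0"
  newtons: 20

```text
t: 2.88
tcp_pos: [496.6, -36.0, 203.6]
eef_rot: [0.0, 0.979, -0.202, -0.001]
wrist_force: [-0.0, 0.1, 0.3]
finger_gap: 27.6
```

```bash
cat >> h.py <<'E'
POD=np.array([547.48,73.18,-.3942])
def topod(X,P=POD):
    c,s=np.cos(P[2]),np.sin(P[2]);d=np.array(X[:2])-P[:2];return np.array([c*d[0]+s*d[1],-s*d[0]+c*d[1]])
def st():
    s=get_state();q=s['eef_rot'];print('t',s['t'],'pod',topod(s['tcp_pos']).round(1),'z',s['tcp_pos'][2].round(1),'yaw',round(-2*np.arctan2(-q[2],q[1]),3) ,'F',s['wrist_force'].round(1),'gap',round(s['finger_gap'],1))
E
python3 - <<'E'
from h import *
W=cam('wrist','w1.png');st()
print(spot_point('hood_top','wrist')[:1],)
E
```

```text
t 2.925 pod [  -3.4 -119.7] z 204.5 yaw -0.406 F [ 1.3 -0.2  0.8] gap 23.5
[{'point': [129.0, 280.3], 'score': 0.68}]
```

View pics/w1.png

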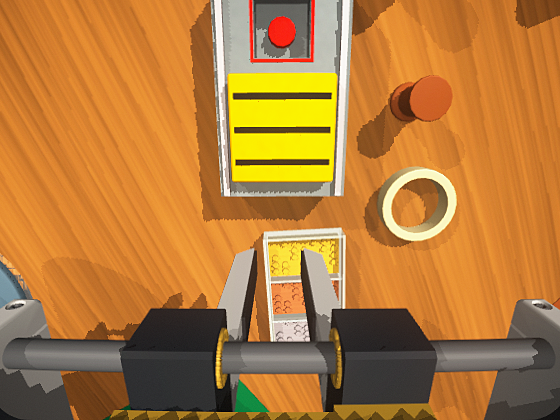

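```bash
python3 - <<'E'
from h import *
W=cam('wrist');st()
for p in [(73,282.5),(72,229),(72,336),(180,231),(180,332)]: print(p,topod(atz(W,p,81.5)).round(1))
for p in [(62,249),(62,313)]: print('rim',topod(atz(W,p,60)).round(1))
print('key',topod(atz(W,(32,282),40)).round(1))
for p in [(196,221),(196,343)]: print('podend',topod(atz(W,p,60)).round(1))
E
```

```text
t 3.025 pod [  -1.7 -119.1] z 205.1 yaw -0.405 F [-1.2  0.2 -0.1] gap 15.5
(73, 282.5) [2.8 8.2]
(72, 229) [-45.4   9.8]
(72, 336) [51.1  8.6]
(180, 231) [-48.8 -88.8]
(180, 332) [ 50.7 -90.1]
rim [-28.9  21.6]
rim [32.5 20.8]
key [ 3.3 52.3]
podend [ -63.9 -109.7]
podend [  66.9 -111.4]
```

Emit:
arm_command:
  targets: "1 0.003 0 0.045 0 0 0; 1 0 0 0.045 0 0 0; 1 0 0 0.035 0 0 0; 1 0 0 0.012 0 0 0; 1 0 0 0 0 0 0"

```text
t: 3.65
tcp_pos: [512.8, -38.0, 68.0]
eef_rot: [0.0, 0.98, -0.2, 0.005]
wrist_force: [-0.9, 0.0, -0.7]
finger_gap: 0.9
```

Emit:
arm_command:
  targets: "1 -0.009 0 0 0 0 0; 1 -0.001 -0.01 0 0 0 0; 1 0 -0.02 0 0 0 0; 1 0 -0.02 0 0 0 0; 1 0 -0.02 0 0 0 0; 1 0 -0.01 0 0 0 0"

```text
t: 4.4
tcp_pos: [537.8, 41.0, 73.5]
eef_rot: [0.003, 0.98, -0.199, 0.009]
wrist_force: [-1.4, -2.9, -1.2]
finger_gap: 0.3
```

```bash
python3 - <<'E'
from h import *
st()
E
```

```text
t 4.4 pod [  3.4 -33.4] z 73.5 yaw -0.401 F [-1.4 -2.9 -1.2] gap 0.3
```

Emit:
arm_command:
  targets: "1 0 -0.01 0.004 0 0 0; 1 0 -0.01 0.002 0 0 0; 1 0 -0.005 0 0 0 0; 1 0 -0.003 0 0 0 0"

```text
t: 4.9
tcp_pos: [549.0, 64.2, 68.8]
eef_rot: [0.008, 0.98, -0.198, 0.009]
wrist_force: [-8.9, -18.1, 8.1]
finger_gap: 0.6
```

```bash
python3 - <<'E'
from h import *
st()
W=cam('wrist','w2.png');cam('side','s2.png')
E
```

```text
t 4.9 pod [ 4.9 -7.7] z 68.8 yaw -0.398 F [ -8.9 -18.1   8.1] gap 0.6
```

View pics/w2.png

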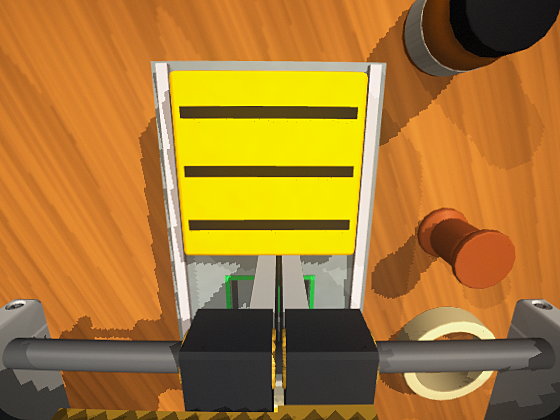

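View pics/s2.png

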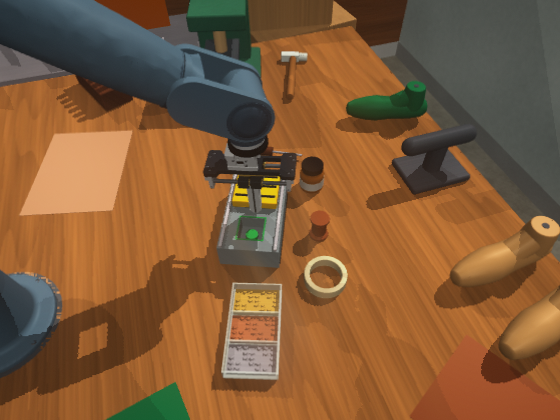

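Emit:
arm_command:
  targets: "1 -0.001 0.02 -0.003 0 0 0; 1 -0.001 0.02 0 0 0 0; 1 0 0.004 0 0 0 0; 1 0 0 0 0 0 0"

```text
t: 5.5
tcp_pos: [529.9, 23.1, 72.7]
eef_rot: [0.006, 0.98, -0.199, 0.01]
wrist_force: [-0.2, 0.7, -0.6]
finger_gap: 0.5
```

```bash
python3 - <<'E'
from h import *
st()
S=cam('side','s3.png');k=spot_point('reset_key_top','side');r=spot_point('reset_well','side')
if k: print(k[0],topod(atz(S,k[0]['point'],40)))
if r: print(r[0],topod(atz(S,r[0]['point'],60)))
hsv=cv2.cvtColor(S['frame'],cv2.COLOR_BGR2HSV);m=cv2.inRange(hsv,(45,150,90),(75,255,255))[200:270,215:290]
n,l,s,c=cv2.connectedComponentsWithStats(m)
for i in range(1,n): print(s[i],c[i]+[215,200],topod(atz(S,(c[i]+[215,200])[::-1],40)).round(1))
S2=cam('scene','c3.png');k=spot_point('reset_key_top','scene');print(k[:1])
cv2.imwrite('pics/z3.png',cv2.resize(S['frame'][170:280,200:310],(600,600)))
T=get_state()['tcp_pos'];print(proj(S,T))
E
```

```text
t 5.5 pod [  3. -53.] z 72.7 yaw -0.401 F [-0.2  0.7 -0.6] gap 0.5
{'point': [233.9, 251.5], 'score': 0.43} [ -1.75746471 -54.17167939]
[25 16  4  1  4] [241.5 216. ] [-30.9  -5.8]
[44 17  4  1  4] [260.5 217. ] [12.5 -5.6]
[49 25  1  1  1] [264. 225.] [ 22.9 -27.7]
[31 29 12 11 92] [251.72826087 234.16304348] [ -1.2 -54.8]
[43 40  5  1  5] [260. 240.] [ 18.7 -69.1]
[]
[224.36820896 252.66617061]
```

View pics/z3.png

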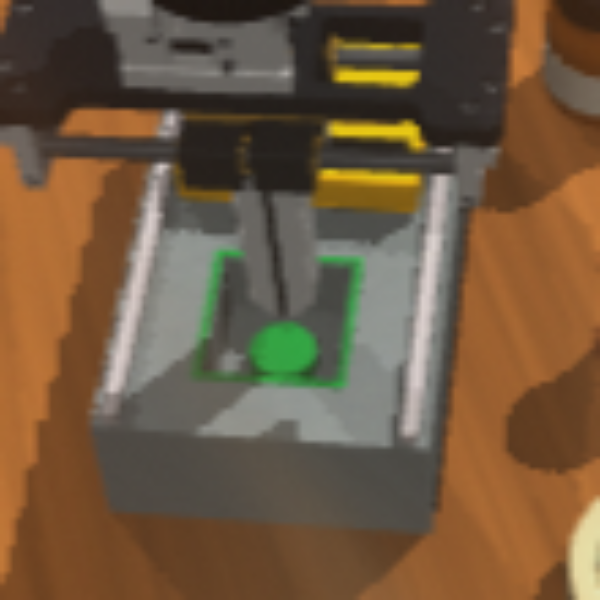

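Emit:
arm_command:
  targets: "1 -0.003 0.001 0.012 0 0 0; 1 -0.001 0 0.012 0 0 0; 1 0 0 0.008 0 0 0; 1 0 0 0 0 0 0"

```text
t: 6.25
tcp_pos: [525.7, 24.4, 37.6]
eef_rot: [0.006, 0.98, -0.198, 0.009]
wrist_force: [-1.3, 0.3, 2.5]
finger_gap: 0.5
```

```bash
python3 - <<'E'
from h import *
st()
E
```

```text
t 6.25 pod [ -1.3 -53.4] z 37.6 yaw -0.399 F [-1.3  0.3  2.5] gap 0.5
```

Emit:
arm_command:
  targets: "1 0 0 0.003 0 0 0; 1 0 0 0.003 0 0 0; 1 0 0 0.003 0 0 0; 1 0 0 0.003 0 0 0; 1 0 0 0.003 0 0 0"

```text
t: 6.88
tcp_pos: [526.2, 24.4, 33.8]
eef_rot: [0.007, 0.98, -0.197, 0.004]
wrist_force: [-12.2, 1.5, 25.2]
finger_gap: 0.6
```

```bash
python3 - <<'E'
from h import *
st()
E
```

```text
t 6.875 pod [ -1.  -53.2] z 33.8 yaw -0.397 F [-12.2   1.5  25.2] gap 0.6
```

Bottomed (25 N, z 33.8). Holding there with a lighter overshoot.

Emit:
arm_command:
  targets: "1 0 0 0.002 0 0 0; 1 0 0 0.002 0 0 0; 1 0 0 0.002 0 0 0; 1 0 0 0.002 0 0 0; 1 0 0 0.002 0 0 0; 1 0 0 0.002 0 0 0; 1 0 0 0.002 0 0 0; 1 0 0 0.002 0 0 0; 1 0 0 0.002 0 0 0; 1 0 0 0.002 0 0 0; 1 0 0 0.002 0 0 0; 1 0 0 0.002 0 0 0"

```text
t: 8.38
tcp_pos: [526.1, 24.4, 34.0]
eef_rot: [0.01, 0.981, -0.195, -0.006]
wrist_force: [-8.2, 1.5, 16.7]
finger_gap: 0.3
```

```bash
python3 - <<'E'
from h import *
st()
E
```

```text
t 8.375 pod [ -1.  -53.2] z 34.0 yaw -0.394 F [-8.2  1.5 16.7] gap 0.3
```

Emit:
arm_command:
  targets: "1 0 0 -0.02 0 0 0; 1 0 0 -0.025 0 0 0; 1 0 0 -0.03 0 0 0; 1 0 0 -0.015 0 0 0; 1 0 0 0 0 0 0"

```text
t: 9.0
tcp_pos: [527.7, 25.7, 126.3]
eef_rot: [0.01, 0.981, -0.196, -0.005]
wrist_force: [0.3, 0.1, -0.2]
finger_gap: 0.4
```

```bash
python3 - <<'E'
from h import *
st();print(get_state()['eef_rot']); cam('side','s4.png')
E
```

```text
t 9.0 pod [ -0.  -51.4] z 126.3 yaw -0.394 F [ 0.3  0.1 -0.2] gap 0.4
[ 0.0096157   0.98062302 -0.19560898 -0.00481267]
```

View pics/s4.png

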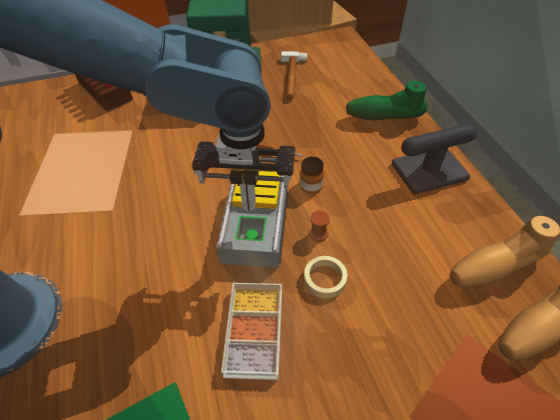

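Emit:
arm_command:
  targets: "1 0 -0.04 0 0 0 0; 1 0 -0.045 0 0 0 0; 1 0 -0.045 0 0 0 0; 1 0 -0.03 0 0 0 0; 1 0 0 0 0 0 0"

```text
t: 9.68
tcp_pos: [586.1, 176.7, 113.1]
eef_rot: [0.011, 0.98, -0.197, -0.011]
wrist_force: [0.9, 0.4, -0.0]
finger_gap: 0.2
```

```bash
python3 - <<'E'
from h import *
st();cam('wrist','w5.png')
E
```

```text
t 9.675 pod [ -4.1 110.4] z 113.1 yaw -0.396 F [ 0.9  0.4 -0. ] gap 0.2
```

View pics/w5.png

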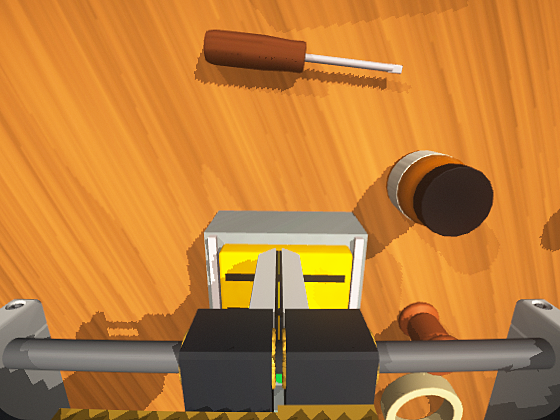

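Emit:
arm_command:
  targets: "1 0.006 -0.015 0 0 0 0; 1 0 0 0 0 0 0; 1 0 -0.003 0.02 0 0 0; 1 0 0 0.02 0 0 0; 1 0 0 0.003 0 0 0; 1 0 0 0 0 0 0"

```text
t: 10.48
tcp_pos: [595.3, 186.6, 63.7]
eef_rot: [0.013, 0.98, -0.199, -0.014]
wrist_force: [-0.6, 0.2, -0.1]
finger_gap: 0.4
```

```bash
python3 - <<'E'
from h import *
st()
E
```

```text
t 10.475 pod [  0.6 123.1] z 63.7 yaw -0.401 F [-0.6  0.2 -0.1] gap 0.4
```

Emit:
arm_command:
  targets: "1 0 0 -0.005 0 0 0; 1 0 0.01 -0.001 0 0 0; 1 0 0.015 0 0 0 0; 1 0 0.015 0 0 0 0; 1 0 0.015 0 0 0 0"

```text
t: 11.1
tcp_pos: [573.9, 134.3, 73.2]
eef_rot: [0.011, 0.98, -0.199, -0.012]
wrist_force: [1.7, 2.0, -2.0]
finger_gap: 0.4
```

```bash
python3 - <<'E'
from h import *
st()
E
```

```text
t 11.1 pod [ 0.9 66.6] z 73.2 yaw -0.401 F [ 1.7  2.  -2. ] gap 0.4
```

Emit:
arm_command:
  targets: "1 0 0.014 0.003 0 0 0; 1 0 0.014 0.002 0 0 0; 1 0 0.012 0 0 0 0; 1 0 0.006 0 0 0 0; 1 0 0.003 0 0 0 0"

```text
t: 11.72
tcp_pos: [553.6, 84.7, 70.1]
eef_rot: [0.011, 0.98, -0.2, -0.012]
wrist_force: [1.3, 1.5, 0.8]
finger_gap: 0.6
```

```bash
python3 - <<'E'
from h import *
st()
E
```

```text
t 11.725 pod [ 1.2 13. ] z 70.1 yaw -0.403 F [1.3 1.5 0.8] gap 0.6
```

Emit:
arm_command:
  targets: "1 0 0.005 0 0 0 0; 1 0 0.005 0 0 0 0; 1 0 0.005 0 0 0 0; 1 0 0.004 0 0 0 0; 1 0 0.004 0 0 0 0"

```text
t: 12.35
tcp_pos: [551.0, 78.2, 70.6]
eef_rot: [-0.008, 0.979, -0.203, -0.004]
wrist_force: [8.3, 15.2, -6.1]
finger_gap: 0.7
```

```bash
python3 - <<'E'
from h import *
st()
E
```

```text
t 12.35 pod [1.3 6. ] z 70.6 yaw -0.409 F [ 8.3 15.2 -6.1] gap 0.7
```

Emit:
arm_command:
  targets: "1 0 -0.012 -0.003 0 0 0; 1 0 -0.008 -0.01 0 0 0; 1 0 0 -0.04 0 0 0; 1 0 -0.02 -0.05 0 0 0; 1 0 -0.03 -0.03 0 0 0; 1 0 0 0 0 0 0"

```text
t: 13.1
tcp_pos: [579.7, 141.1, 210.4]
eef_rot: [-0.005, 0.979, -0.202, -0.005]
wrist_force: [0.1, 0.3, 0.4]
finger_gap: 0.4
```

```bash
python3 - <<'E'
from h import *
st()
a=cam('side','s6.png')['frame'];b=cam('scene','c6.png')['frame'];cam('wrist','w6.png')
cv2.imwrite('pics/d6.png',np.vstack([np.hstack([cv2.resize(cv2.imread('pics/side0.png')[130:390,190:390],(400,300)),cv2.resize(a[130:390,190:390],(400,300))]),np.hstack([cv2.resize(cv2.imread('pics/scene0.png')[170:280,150:400],(400,300)),cv2.resize(b[170:280,150:400],(400,300))])]))
E
```

```text
t 13.1 pod [ 3.6 75.1] z 210.4 yaw -0.408 F [0.1 0.3 0.4] gap 0.4
```

View pics/d6.png

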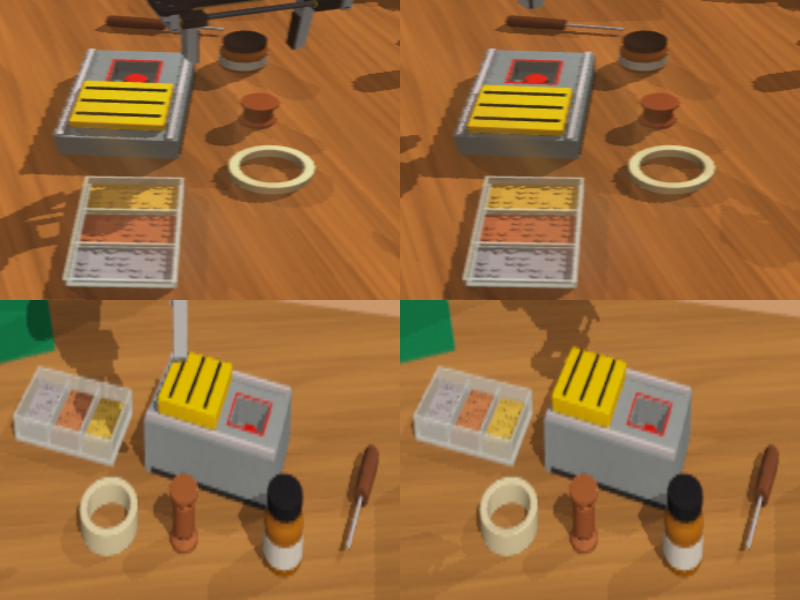

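View pics/w6.png

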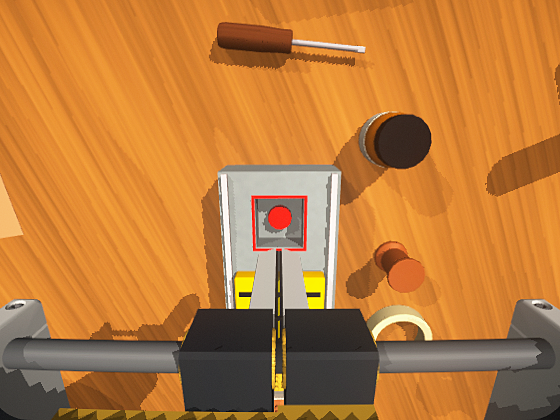

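```bash
python3 - <<'E'
from h import *
for cn in ('side','scene'):
    c=cam(cn); k=spot_point('hood_top',cn)
    print(cn,k[0]['score'],topod(atz(c,k[0]['point'],81.5)).round(1) if k else None)
st()
print(sign_off())
E
```

```text
side 0.86 [  5.2 -49.6]
scene 0.56 [  4.1 -53.5]
t 13.45 pod [ 1.5 72.4] z 205.1 yaw -0.411 F [ 0.9 -0.4  0.1] gap 0.2
the job is handed in; nothing more can be done
None
```

The task is done and handed in at about 13.5 s of the 51 s allowed; the sign-off reports no verdict.

- **Opening the hood:** I pushed it with the shut fingertips to its far stop. It met the stop at about 20 N, and the pictures showed the reset well open.
- **Pressing the green key:** The fingertip held it at the bottom for at least 1.5 s. It sat at about 34 mm above the bench with 17–25 N on it, which is 6 mm down. I then let it up, and the side picture showed it raised.
- **Closing the hood:** I pushed the far end face back until it met the closed stop at about 17 N, then backed off. The arm is clear of everything at about 205 mm height.

**Last checks:**
- The side and scene cameras put the hood centre at y = -49.6 and -53.5 mm on the pod, against -52.5 mm for fully closed. The two cameras differ by 4 mm, so I rely more on the force at the stop and the fingertip position (6.0 mm, about 5.5 expected).
- In the pictures the stop key is up and untouched.
- By eye, none of the loose things moved between the first and last pictures.

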